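Present a mounting plate over the lip of the feed ledge

ROBOT

A 7-joint arm with a two-finger parallel gripper is mounted at the origin on a cart in front of the work surface, level with it; the furniture and walls round the work are solid. World frame = base frame: x ahead of the robot, y to its left, z up, the work surface at z = 0. Lengths are in m, angles in rad, forces in N, time in s.
With the tool pointing down it reaches from about 0.425 to 0.925 m from the base axis. Payload 6.8 kg.
Tool frame: the origin (TCP) lies on the front face of the gripper's body, between the roots of the fingers; the fingertips stand 73 mm ahead of it and the grasp point (between the pads) lies 54 mm ahead of it (env.nose_length is the distance from the TCP to the fingertips, in m); z points along the fingers, y is the line along which they close (so a half turn about z gives the same grasp; the last joint's range is limited). The gripper opens to 85 mm and grips with 20 to 120 N. Pads are 22 mm wide; open, the fingers measure 114 mm over their backs; the gripper's body (76 mm by 85 mm) begins 54 mm behind the grasp point. The pads swing forward as they close: fully open they stand 13 mm farther back than shut.
Start: joints at [-1.451, 0.477, 0.022, 1.555, -0.011, 1.109, -0.083], TCP at [0.152, 0.658, 0.304] pointing down, gripper open.
Joint ranges: [-2.96, 2.96], [-0.34, 2.1], [-1.41, 1.46], [0.24, 2.44], [-1.37, 4.51], [0.17, 1.92], [-2.96, 2.96]. Speed limits (rad/s): [2.39, 2.39, 3.14, 3.14, 3.14, 3.14, 3.14].

INTERFACE

Orientations are given as a unit quaternion [w, x, y, z].
In Python, from cell import env, kin, camera, calibration, job gives the robot as it stands. The module is installed in compiled form; this text tells all that it offers. Calls block until the motion is done:
- env.reach(position, orientation): joint-space move of the TCP to a pose.
- env.movel(position, velocity=0.15, rot=None, stop_force=None): straight line of the TCP; rot=None keeps the orientation; velocity is the mean speed in m/s. With stop_force (N) it stops when the force on the tool has changed by that much, and returns True; else False.
- env.goto_joints(angles): joint-space move.
- env.grip(opening, f_grip=None): finger opening in m; f_grip is the grip in N (None keeps the last); returns when the fingers have stopped.
- env.dwell(seconds).
- kin.inverse_kinematics(position, orientation): joint angles nearest the present ones, or None.
- env.get_state(): the state.
- camera(name): name is "scene" or "top" or "wrist"; returns (picture, depth): 384x512x3 uint8, blue, green, red; 384x512 float32, m along the optical axis (not along the pixel's ray), 0 where there is no reading.
- calibration(name): a dict with "fx", "fy", "cx", "cy" (pixels), "rvec" (rotation vector, rad) and "tvec" (3), from world to camera coordinates, as OpenCV has them. Camera axes: x right, y down, z forward; pixel columns grow to the right and rows downward; lengths in m; the calibration is good to about 2 mm. A picture is of the moment at which its call begins: read the wrist's pose just before it. calibration takes no time and is no camera call; for the wrist camera it gives the pose at the moment of the call.
A pose or a line that the arm cannot do raises env.PlanningError and nothing moves.
- job.job_done(): hands the job in; it is judged then, once.
The state is a dict: "time": time; "qpos": joint angles; "joint_velocities": joint speeds; "joint_torque": joint torques, N m; "tcp_pos": TCP position; "orientation": TCP orientation; "force": force on the tool from outside, world axes, zero at the start; "torque": the same for the moment, N m; "opening": finger opening in m; "gripper_force": force on a finger pad.
Only numpy, scipy, OpenCV 4.12 (cv2) and the standard library are available. Lean on these libraries where they do the work, as an engineer would, in place of code of your own. Each camera call takes 0.05 s, during which the arm holds its last target. There are 200 camera calls.

TASK

Bring the caster mounting plate out for bolting: with the fingertips, push the stop bolt's knob away so that the bolt is fully drawn out of the channel, then push the plate along the ledge until both holes of its leading end hang clear beyond the lip and its tail is past the bolt, with more than half of the plate still on the ledge. Then push the knob back so that the bolt is fully home behind the plate, and leave the plate lying there. Slide the plate flat, never lift it, and do not disturb the caster and the hex bolts lying around.

Things in the scene. Friction and masses are not known exactly. Their poses are not given: they have to be found in the camera images.
- feed_ledge: Grey feed ledge fixed to the table: deck 100 mm wide (x), 280 mm long (y), top 55 mm above the table. Origin: centre of the underside, on the table. y runs along the channel, x away from the robot. Two 10 mm thick rails enclose the full-length, open-ended channel, 67 mm wide, centred on x = 0: near rail 8 mm above the deck, far rail (+x) 16 mm. All is reached from above.
- ledge_lip (a point): Middle of the lip, the top edge of the deck's outlet end, 140 mm to -y of the ledge's origin, on the channel's middle line, 55 mm above the table (level with the deck). Axes as the feed ledge: the plate is pushed towards -y.
- mount_plate: Loose steel plate lying flat in the channel, 64 (x) by 100 (y) by 6 mm, 0.2 to 0.4 kg; a 9 mm hole 13 mm in from both sides at each corner, a 16 mm hole in the middle. Origin: centre of the underside. Starts upstream (+y) of the stop bolt, 5 to 40 mm from it, with 45 mm or more of bare deck behind its tail. Slides with 1 to 5 N.
- stop_bolt (a joint): Travel of the flat stop bolt, which crosses the channel through the far rail: 0 = fully home, its end 26 mm into the channel (start 0 to 6 mm); 0.028 m = fully drawn, away from the robot along the ledge's +x, clear of the channel. Needs about 2 to 4 N, stays where left. 14 mm wide, its -y face 76 mm upstream of the lip, so the plate's tail is past it from 24 mm overhang on.
- knob_top (a point): Centre of the top of the stop bolt's upright black knob, moving with the bolt: 15 mm diameter, top 50 mm above the deck, lower end 19 mm. With the bolt home its axis is 20 mm behind the far rail's outer face; fully drawn, it is 14 mm before a guide lug 16 mm high. Fingertips 20 to 30 mm above the deck clear rail and lug and can push the knob from either side.
- caster: Bystander: swivel caster standing on its plate with the wheel up, 62 x 107 x 132 mm, left of the ledge. Origin: centre of the underside.
- blue_wheel: Bystander: blue caster wheel lying flat, 100 mm in diameter, 34 mm high, behind the outlet end of the ledge, does not move. Origin: centre of the underside.
- cream_wheel: Bystander: cream wheel lying flat, 84 mm in diameter, 34 mm high, behind the ledge, does not move. Origin: centre of the underside.
- hex_bolt_a: Bystander: hex bolt 55 mm long, 13 mm high, on the table beyond the lip. Origin: centre of the underside.
- hex_bolt_b: Bystander: a second hex bolt, the same, beside it.
Mind the look-alikes: they are no part of the job. Of the things like the mount_plate, leave any that is purple; of the rest the larger one is meant.

How it is judged:
By the outcome, as a careful person would: the job done as asked, in the order asked, and still so for the second after the job is handed in, with the robot touching nothing.
It also fails if it takes over 64 s, if anything falls off the work surface, if the arm or the gripper's body presses on something with over 40 N, if the wrist force passes 120 N, or if a joint passes its speed limit or range.

## Working session

There is one attempt and no reset: what is moved stays moved. The work goes in short steps, each a Python script; the robot and the scene stay as the last script left them, time stands still between calls to the robot, and variables do not carry over. Pictures are saved under pics/ and viewed, at most 10 in all, crops included, and the job is handed in when it is done.

```bash
mkdir -p pics; cat > h.py <<'E'
import numpy as np, cv2
from cell import env, kin, camera, calibration, job
def ray(c,uv,z):
    R=cv2.Rodrigues(np.array(c["rvec"],float))[0]; t=np.array(c["tvec"],float).ravel()
    d=R.T@np.array([(uv[0]-c["cx"])/c["fx"],(uv[1]-c["cy"])/c["fy"],1]); o=-R.T@t
    return o+d*(z-o[2])/d[2]
def cloud(c,dep):
    R=cv2.Rodrigues(np.array(c["rvec"],float))[0]; t=np.array(c["tvec"],float).ravel()
    v,u=np.mgrid[:dep.shape[0],:dep.shape[1]]
    P=np.stack([(u-c["cx"])/c["fx"]*dep,(v-c["cy"])/c["fy"]*dep,dep],-1)
    return (P-t)@R
E
python3 - <<'E'
from h import *
for n in("top","scene"):
    c=calibration(n);p,d=camera(n);cv2.imwrite(f"pics/{n}0.png",p);np.savez(f"{n}0.npz",p=p,d=d,**{k:np.array(v) for k,v in c.items()})
    print(n,c)
print(env.get_state())
E
```

```text
top {'fx': 469.19640394470747, 'fy': 469.19640394470747, 'cx': 251.0408451677849, 'cy': 189.42259900145322, 'rvec': array([ 2.16305175, -2.10182643,  0.21118793]), 'tvec': array([0.108507  , 0.50655568, 1.34352809])}
scene {'fx': 465.8872807770894, 'fy': 465.8872807770894, 'cx': 257.9765504305492, 'cy': 188.5242284241022, 'rvec': array([ 2.09493143, -0.93250301,  0.43808988]), 'tvec': array([-0.23935461,  0.38381578,  0.96555798])}
{'time': 0.1, 'qpos': array([-1.4510859 ,  0.47771063,  0.02231771,  1.55633442, -0.01149857,
        1.10933065, -0.08308307]), 'joint_velocities': array([ 0.00130429, -0.00043859,  0.0003616 , -0.00244434,  0.0035659 ,
       -0.00147848,  0.00022507]), 'joint_torque': array([ 4.41991506e-03, -5.97764003e+01,  1.61332805e+00, -2.81958282e+01,
        1.27805976e-02,  4.90018545e-03, -1.17969336e-05]), 'tcp_pos': array([0.15233977, 0.65715774, 0.3030346 ]), 'orientation': array([-3.92045818e-05,  1.13629249e-01,  9.93522878e-01, -8.26727565e-04]), 'force': array([-0.43552157, -0.0665614 , -0.0487954 ]), 'torque': array([-0.00260916, -0.03372648,  0.02829361]), 'gripper_force': 0.0, 'opening': 0.08565471422908064}
```

View pics/top0.png

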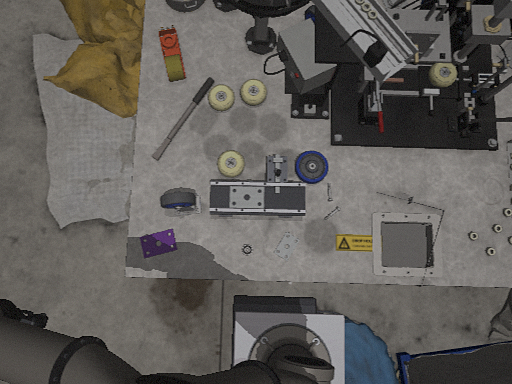

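View pics/scene0.png

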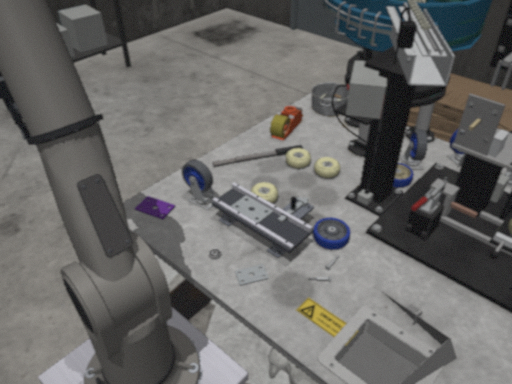

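Candidates: plate in the channel at top (247,197), purple plate at (158,243), small grey plate on the table at (287,244). I choose the channel plate: it is not purple and is the larger of the others. The lip is at about (305,198), and the knob and bolt are near (277,168).

```bash
python3 - <<'E'
from h import *
z=np.load("top0.npz");c={k:z[k] for k in("fx","fy","cx","cy","rvec","tvec")}
p,d=z["p"],z["d"]
P=cloud(c,d);m=np.zeros(d.shape,np.uint8);m[172:225,200:315]=1
h=P[...,2];mm=((h>.045)&(h<.085)&(m>0))
pts=P[mm][:,:2].astype(np.float32)
print("ledge",cv2.minAreaRect(pts),len(pts))
k=(h>.085)&(h<.13);k[:140]=0;k[190:]=0;k[:,:265]=0;k[:,295:]=0
print("knob",P[k].mean(0),k.sum())
for uv in((247,197),(305,198),(277,168)):print(uv,ray(c,uv,.058),h[uv[1],uv[0]])
cr=cv2.resize(p[145:225,200:335],None,fx=5.5,fy=5.5,interpolation=cv2.INTER_CUBIC);cv2.imwrite("pics/crop.png",cr)
s=calibration("wrist");R=cv2.Rodrigues(s["rvec"])[0];st=env.get_state()
from scipy.spatial.transform import Rotation as Ro
q=st["orientation"];T=Ro.from_quat([q[1],q[2],q[3],q[0]]).as_matrix()
print("cam in tool",T.T@(-R.T@s["tvec"].ravel()-st["tcp_pos"]),"\n",T.T@R.T,s["fx"])
E
```

```text
ledge ((0.49251314997673035, 0.10282832384109497), (0.12918402254581451, 0.2798822224140167), 0.670785129070282) 3410
knob [0.54576871 0.04680087 0.10199734] 28
(247, 197) [0.47801255 0.13436269 0.058     ] 0.05448263462477997
(305, 198) [ 0.48014892 -0.03550854  0.058     ] 0.05129124244950301
(277, 168) [0.56767952 0.04808694 0.058     ] 0.06574156964743358
cam in tool [ 0.0848097   0.00058948 -0.07021531] 
 [[-1.11376984e-03 -9.46922766e-01 -3.21459228e-01]
 [ 9.99999377e-01 -1.07768200e-03 -2.90200199e-04]
 [-7.16336473e-05 -3.21459351e-01  9.46923376e-01]] 299.6767009784389
```

View pics/crop.png

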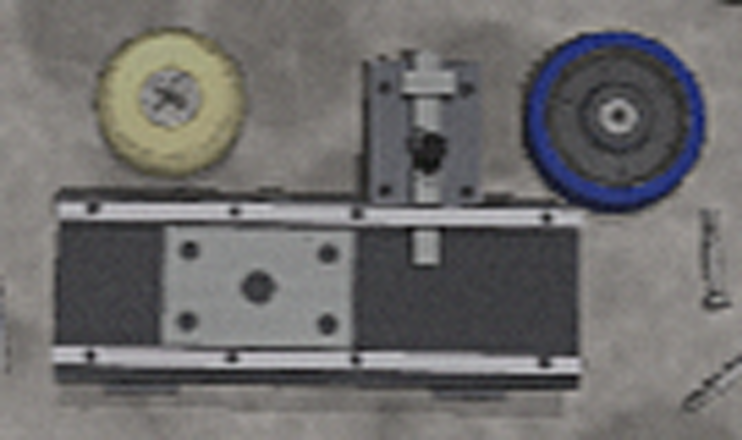

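The crop confirms the choice: the channel holds a grey plate with four corner holes and a central hole, and the bolt crosses the channel to its right, towards the lip. The black knob is at crop (428,150). Next I'll take a closer look with the wrist camera.

```bash
python3 - <<'E'
from h import *
s=.5**.5
for q in([0,s,-s,0],[0,s,s,0]):
  print(q,[None if (a:=kin.inverse_kinematics([x,y,zz],q)) is None else np.round(a,2) for x,y,zz in((.5,.1,.32),(.48,.21,.13),(.62,.047,.153))])
q=[0,s,-s,0]
if kin.inverse_kinematics([.5,.1,.32],q) is None:q=[0,s,s,0]
env.reach([.5,.1,.32],q);env.grip(0.0);env.dwell(.3)
c=calibration("wrist");p,d=camera("wrist");cv2.imwrite("pics/w0.png",cv2.resize(p,(768,576)));np.savez("w0.npz",p=p,d=d,**c)
S=env.get_state();print(S["time"],S["tcp_pos"],S["orientation"],S["opening"],S["force"])
E
```

```text
[0, 0.7071067811865476, -0.7071067811865476, 0] [array([-0.5 ,  0.19,  0.21,  1.94, -0.04,  1.02,  2.87]), array([-0.39,  0.48, -0.17,  2.04,  0.13,  0.63,  2.49]), array([-0.16,  0.56, -0.03,  1.8 ,  0.02,  0.77,  2.95])]
[0, 0.7071067811865476, 0.7071067811865476, 0] [array([-0.87,  0.21,  0.64,  1.96, -0.14,  1.02, -0.16]), array([-0.87,  0.51,  0.43,  2.07, -0.35,  0.63, -0.2 ]), array([-0.58,  0.63,  0.57,  1.84, -0.46,  0.81,  0.22])]
3.7167 [0.50001058 0.09998605 0.31999594] [-1.08623866e-06  7.07112836e-01 -7.07100727e-01  1.31592840e-05] 9.386886051238824e-05 [0.21053037 0.058991   0.28433156]
```

View pics/w0.png

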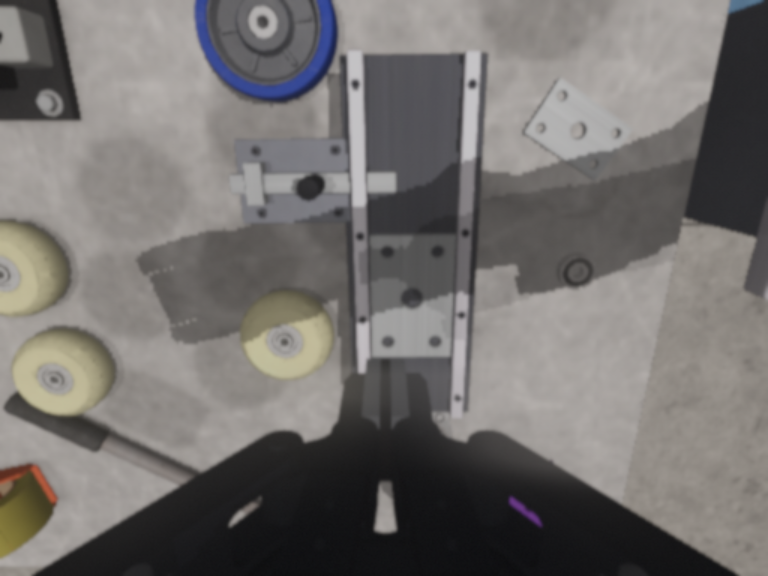

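The wrist view (768 wide) shows the lip edge at row 54, columns 362 to 465. The plate corners are at (370,234), (453,234), (370,358) and (452,358), the bolt end is at (396,182), and the knob is at (311,186).

```bash
python3 - <<'E'
from h import *
z=np.load("w0.npz");c={k:z[k] for k in("fx","fy","cx","cy","rvec","tvec")}
P=cloud(c,z["d"]);h=P[...,2]
f=lambda u,v,zz:np.round(ray(c,(u/1.5,v/1.5),zz),4)
for n,u,v,zz in(("lipL",363,54,.055),("lipR",464,54,.055),("farrail top out",347,52,.071),("nearrail out",487,52,.063),("near low",468,415,.063),("pF L",370,234,.061),("pF R",453,234,.061),("pT L",370,358,.061),("pT R",452,358,.061),("bolt end",396,182,.068),("knob",311,186,.105),("lug",253,185,.071)):
    print(n,f(u,v,zz),"depth z",h[int(v/1.5),int(u/1.5)].round(4))
k=(h>.098)&(h<.115)&(np.hypot(P[...,0]-.546,P[...,1]-.047)<.025);print("knob",P[k].mean(0),P[k].min(0),P[k].max(0),k.sum())
# rails: fit lines of high rail tops
for lo,hi,x0,x1,n in((.067,.076,.50,.55,"far"),(.060,.067,.42,.475,"near")):
    m=(h>lo)&(h<hi)&(P[...,0]>x0)&(P[...,0]<x1)&(P[...,1]>-.05)&(P[...,1]<.15)&(abs(P[...,1]-.047)>.02)
    a=np.polyfit(P[m][:,1],P[m][:,0],1);print(n,a,np.percentile(P[m][:,0]-np.polyval(a,P[m][:,1]),[3,97]),m.sum())
E
```

```text
lipL [ 0.5126 -0.0342  0.055 ] depth z -0.0003
lipR [ 0.445  -0.0341  0.055 ] depth z 0.0574
farrail top out [ 0.522  -0.0329  0.071 ] depth z 0.0715
nearrail out [ 0.4314 -0.0341  0.063 ] depth z 0.0007
near low [0.4275 0.2424 0.063 ] depth z 0.001
pF L [0.5091 0.0865 0.061 ] depth z 0.0554
pF R [0.4475 0.0866 0.061 ] depth z 0.0576
pT L [0.5103 0.1892 0.061 ] depth z 0.0715
pT R [0.4434 0.1893 0.061 ] depth z 0.0579
bolt end [0.4903 0.0481 0.068 ] depth z 0.0551
knob [0.544 0.047 0.105] depth z 0.1052
lug [0.5897 0.0498 0.071 ] depth z 0.072
knob [0.54616579 0.0486303  0.10473242] [0.53941199 0.04159139 0.09840067] [0.55372204 0.0562843  0.10671136] 207
far [-0.01035202  0.51727651] [-0.0046994   0.00481782] 1359
near [0.09713803 0.44157557] [-0.01719028  0.02055789] 2544
```

```bash
cat >> h.py <<'E'
from scipy.spatial.transform import Rotation as Ro
YAW=.0104
_r=(Ro.from_euler("z",YAW)*Ro.from_quat([.5**.5,-.5**.5,0,0])).as_quat()
Q=[_r[3],_r[0],_r[1],_r[2]]
L=np.array([.4792,-.0341])   # lip middle
def W(a,b,z):  # a across (+x), b upstream of lip
    return [L[0]+a*np.cos(YAW)-b*np.sin(YAW),L[1]+a*np.sin(YAW)+b*np.cos(YAW),z]
def inL(p): 
    d=np.array(p[:2])-L;return d@[np.cos(YAW),np.sin(YAW)],d@[-np.sin(YAW),np.cos(YAW)]
def st(n=""):
    S=env.get_state();print(n,round(S["time"],2),np.round(inL(S["tcp_pos"]),4),S["tcp_pos"][2].round(4),S["force"].round(1))
E
python3 - <<'E'
from h import *
print("knob",inL([.546,.0486]))
env.reach(W(.025,.083,.22),Q);env.movel(W(.025,.083,.153),.12);st("down")
r=env.movel(W(.09,.083,.153),.03,stop_force=12);st(f"push {r}")
a=inL(env.get_state()["tcp_pos"])[0]
env.movel(W(a-.02,.083,.153),.1);env.movel(W(a-.02,.083,.25),.2)
env.movel(W(.0,.17,.30),.25)
c=calibration("wrist");p,d=camera("wrist");cv2.imwrite("pics/w1.png",cv2.resize(p,(768,576)));st("up")
P=cloud(c,d)
k=(P[...,2]>.098)&(P[...,2]<.115)&(np.hypot(P[...,0]-.57,P[...,1]-.047)<.025);print("knob",inL(P[k].mean(0)),k.sum())
E
```

```text
knob (np.float64(0.06765645198426935), np.float64(0.08200082014772937))
down 4.95 [0.0257 0.0836] 0.154 [-0.3  0.5  0.3]
push True 6.44 [0.0724 0.083 ] 0.1521 [ 0.5 -0.2 -0.1]
up 8.07 [-0.0002  0.169 ] 0.2987 [ 0.   0.  -0.7]
knob (np.float64(0.09034262409844221), np.float64(0.08234163286256452)) 298
```

View pics/w1.png

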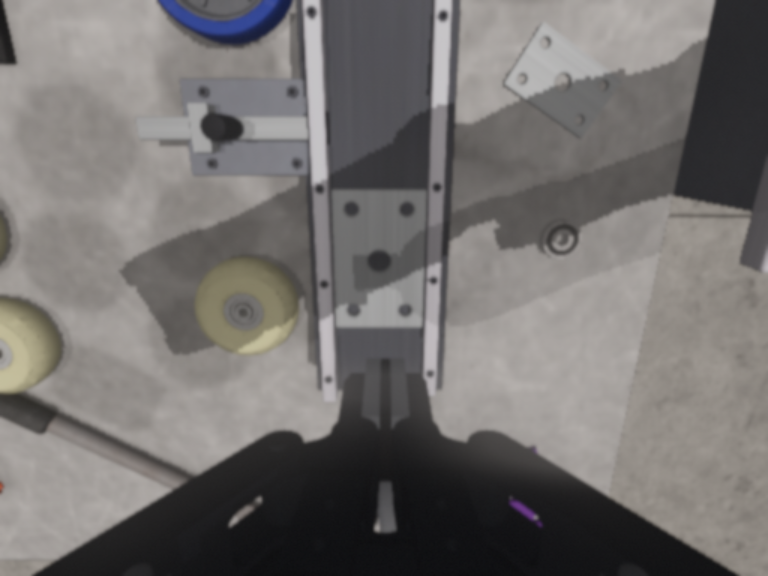

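The view shows the knob at (220,127) by the lug, with the bolt clear of the channel, and the plate unmoved with its tail at row 327. I'll push the knob once more, harder, to confirm the end stop, then push the plate most of the way.

```bash
python3 - <<'E'
from h import *
env.movel(W(.045,.083,.22),.25);env.movel(W(.045,.083,.153),.12)
r=env.movel(W(.10,.083,.153),.03,stop_force=18);st(f"push {r}")
a=inL(env.get_state()["tcp_pos"])[0]
env.movel(W(a-.02,.083,.153),.1);env.movel(W(a-.02,.083,.22),.2)
env.movel(W(0,.243,.22),.25);env.grip(.02)
env.movel(W(0,.243,.142),.12);env.dwell(.2);st("above")
r=env.movel(W(0,.243,.120),.02,stop_force=5);st(f"touch {r}")
z=env.get_state()["tcp_pos"][2]
env.movel(W(0,.243,z+.0025),.03);st("lifted");print(env.get_state()["opening"])
if r and .115<z<.135:
    r=env.movel(W(0,.084,z+.0025),.04,stop_force=25);st(f"pushed {r}")
    env.movel(W(0,.11,z+.0025),.08);env.movel(W(0,.11,.2),.2);env.movel(W(.0,.13,.26),.2);env.dwell(.2)
    c=calibration("wrist");p,d=camera("wrist");cv2.imwrite("pics/w2.png",cv2.resize(p,(768,576)));np.savez("w2.npz",p=p,d=d,**c);st("up")
E
```

```text
push True 10.52 [0.073 0.083] 0.1518 [-1.   0.5  0.8]
above 13.5 [0.0004 0.2432] 0.1428 [ 0.7 -0.8  0. ]
touch True 14.22 [-0.     0.243] 0.128 [ 0.3 -0.3  5.9]
lifted 14.47 [0.    0.243] 0.1304 [-0.7 -0.5  0.9]
0.020215865349263472
pushed False 18.6 [-0.     0.084] 0.1305 [0.2 0.7 0.2]
up 20.29 [-0.0006  0.1295] 0.2588 [-0.1  0.4 -0.3]
```

View pics/w2.png

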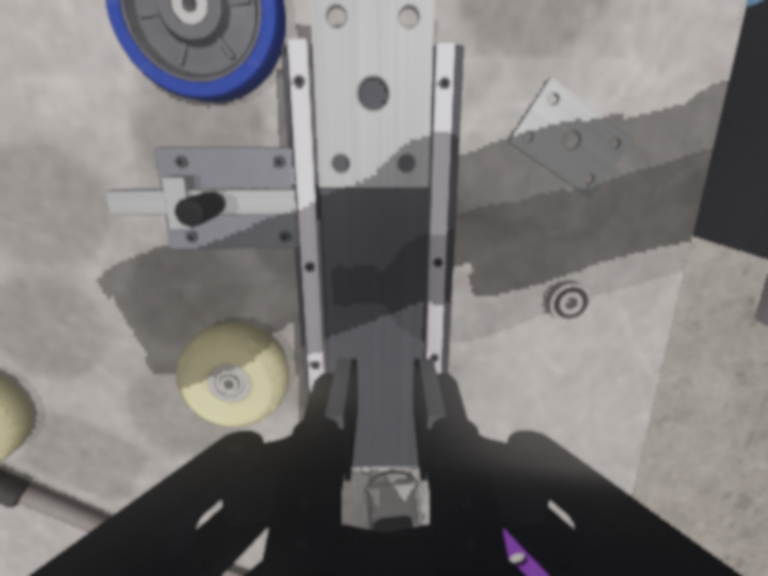

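The tail edge is at row 187, the tail holes at (341,163) and (406,163), and the leading holes at (337,16) and (408,16), which show table through them and are beyond the rail ends at row 40. The bolt is still drawn.

```bash
python3 - <<'E'
from h import *
z=np.load("w2.npz");c={k:z[k] for k in("fx","fy","cx","cy","rvec","tvec")}
for n,u,v,zz in(("tailL",319,187,.061),("tailR",429,187,.061),("thL",341,163,.061),("thR",406,163,.061),("mid",373,92,.061),("lhL",337,16,.061),("lhR",408,16,.061),("railfar end",298,40,.071),("railnear end",450,44,.063),("bolt -y face",240,190,.068),("bolt +y face",240,213,.068)):
    print(n,np.round(inL(ray(c,(u/1.5,v/1.5),zz)),4))
E
```

```text
tailL [0.0318 0.0745]
tailR [-0.0324  0.0747]
thL [0.0186 0.061 ]
thR [-0.0187  0.0611]
mid [-0.0001  0.0236]
lhL [ 0.0183 -0.0128]
lhR [-0.0188 -0.0129]
railfar end [0.0377 0.0002]
railnear end [-0.0411  0.0004]
bolt -y face [0.0757 0.0752]
bolt +y face [0.0771 0.0882]
```

```bash
python3 - <<'E'
from h import *
env.movel(W(0,.10,.2),.2);env.movel(W(0,.10,.1305),.1)
r=env.movel(W(0,.0728,.1305),.03,stop_force=25);st(f"plate {r}")
env.movel(W(0,.10,.1305),.08);env.movel(W(0,.10,.21),.2);env.grip(0.0)
env.movel(W(.128,.083,.21),.2);env.movel(W(.128,.083,.153),.1);st("behind knob")
r=env.movel(W(.068,.083,.153),.03,stop_force=14);st(f"home {r}")
a=inL(env.get_state()["tcp_pos"])[0]
env.movel(W(a+.015,.083,.153),.1);env.movel(W(a+.015,.083,.25),.2);env.movel(W(0,.13,.27),.2);env.dwell(.2)
c=calibration("wrist");p,d=camera("wrist");cv2.imwrite("pics/w3.png",cv2.resize(p,(768,576)));np.savez("w3.npz",p=p,d=d,**c);st("up")
P=cloud(c,d)
k=(P[...,2]>.098)&(P[...,2]<.115)&(np.hypot(P[...,0]-.543,P[...,1]-.049)<.025);print("knob",inL(P[k].mean(0)),k.sum())
p,d=camera("scene");cv2.imwrite("pics/s3.png",p)
E
```

```text
plate False 22.68 [-0.0001  0.0727] 0.1304 [ 0.1 -0.5  0.5]
behind knob 25.56 [0.1282 0.0831] 0.1534 [ 0.6 -0.1  0.4]
home True 26.89 [0.0871 0.083 ] 0.1535 [ 2.7 -0.5  1.1]
up 28.79 [0.0007 0.1294] 0.2696 [-0.3  0.6  0.2]
knob (np.float64(0.06271833011391867), np.float64(0.08180704325087777)) 311
```

View pics/w3.png

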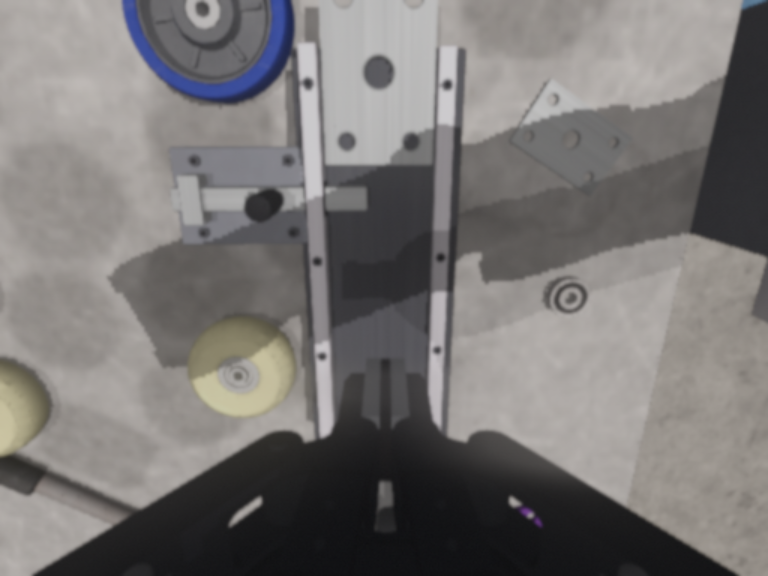

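View pics/s3.png

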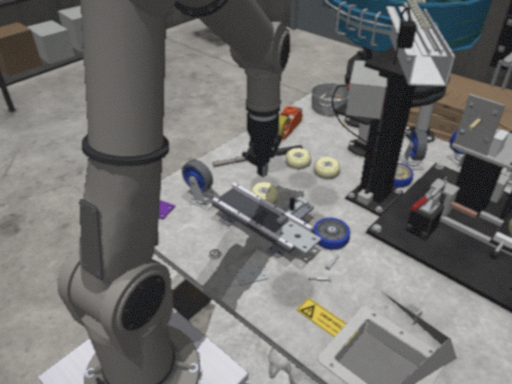

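The bolt is home: the knob moved 27.6 mm back and sits behind the plate. The plate tail at row 165 is about 13 mm past the bolt face at row 188, and the bystanders are undisturbed.

```bash
python3 - <<'E'
from h import *
z=np.load("w3.npz");c={k:z[k] for k in("fx","fy","cx","cy","rvec","tvec")}
t=[inL(ray(c,(u/1.5,v/1.5),.061))[1] for u,v in((324,165),(434,165))]
m=inL(ray(c,(378/1.5,72/1.5),.061))[1];print(t,m,inL(ray(c,(366/1.5,198/1.5),.068)))
if .053<m+.05<.072: print(job.job_done())
E
```

```text
[np.float64(0.06295106109533667), np.float64(0.0631580759367192)] 0.012536353825894459 (np.float64(0.007763614019669025), np.float64(0.08165488868619812))
the job is handed in; nothing more can be done
None
```

The job is handed in: by camera measurement the plate overhangs the lip by about 37 mm with both leading holes clear, the bolt is back fully home behind its tail, and the bystanders look undisturbed.

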